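# Index a sensor test jig and hold its sprung probe arm on the stop

### The arm

A 7-joint arm with a two-finger parallel gripper is mounted at the origin on a cart in front of the work surface, level with it; the furniture and walls round the work are solid. World frame = base frame: x ahead of the robot, y to its left, z up, the work surface at z = 0. Lengths are in m, angles in rad, forces in N, time in s.
With the tool pointing down it reaches from about 0.35 to 0.9 m from the base axis. Payload 8.1 kg.
Tool frame: the origin (TCP) lies where the fingers leave the gripper's body, on its centre line; the fingertips stand 73 mm ahead of it and the grasp point (between the pads) lies 54 mm ahead of it (bot.tips_ahead is the distance from the TCP to the fingertips, in m); z points along the fingers, y is the line along which they close (so a half turn about z gives the same grasp; the last joint's range is limited). The gripper opens to 85 mm and grips with 20 to 120 N. Pads are 22 mm wide; open, the fingers measure 114 mm over their backs; the gripper's body (76 mm by 85 mm) begins 54 mm behind the grasp point. The pads swing forward as they close: fully open they stand 13 mm farther back than shut.
Start: joints at [1.108, 0.434, 0.025, 1.573, -0.012, 1.134, -0.075], TCP at [0.22, -0.585, 0.304] pointing down, gripper open.
Joint ranges: [-2.62, 2.62], [-0.44, 2.09], [-1.27, 1.32], [0.08, 2.57], [-1.32, 4.46], [0.12, 2], [-2.74, 2.74]. Speed limits (rad/s): [2.22, 2.22, 3.01, 3.01, 3.14, 3.14, 3.14].

### API

Orientations are given as a unit quaternion [x, y, z, w].
In Python, from rig import bot, viewer, job gives the robot as it stands. The module is installed in compiled form; this text tells all that it offers.
- The arm moves only by the tool step_arm, never from a script. Its argument "moves" is text: rows parted by semicolons, each of 6 numbers parted by spaces: the shift along the world's x, y, z in mm, then the turn, a rotation vector about the world's x, y, z in rad. In form: tx ty tz ax ay az; .... A call has 1 to 20 rows; each row shifts and turns the commanded pose from where the row before left it; what a row does not reach is not made up. A row lasts 1/8 s, in which the tool goes at most 62.5 mm and 10.7 degrees, less where a joint would pass 70% of its speed; a pose out of reach is approached as far as the arm can. A call with a gripper value outside its range is refused whole. "fingers" is the opening, from 0 (shut) to 1 (fully open), set as the call begins (left out, the last holds). The fingers move at their own pace and stop on an object; "grip_force" is the grip in N (left out, the last holds). Time passes only in rows, so rows that do not move let the fingers close. It gives the time, the measured TCP pose, the force, the opening and the grip force at its end, in the units of the state.
- bot.get_state(): the state, without advancing time (a new reading comes with each control period).
- viewer.snapshot(name): name is "side" or "top"; returns the picture (480x640x3 uint8, red, green, blue); there is no depth.
- viewer.get_calibration(name): a dict with "vertical_fov" (degrees; the focal length in pixels is half the picture's height over the tangent of half this angle, whatever the lens; pixels are square), "cx", "cy" (the principal point, pixels), "D" ([k1, k2, p1, p2, k3] as OpenCV has them; the pictures are not rectified), "world_to_cam" (4x4, takes a point from world to camera coordinates). Camera axes: x right, y up, looking along -z (the intrinsics and any distortion apply to the point x, -y, -z); pixel columns grow to the right and rows downward; lengths in m; the calibration is good to about 2 mm. A picture is of the moment at which its call begins. get_calibration takes no time and is no camera call.
- job.sign_off(): hands the job in; it is judged then, once.
The state is a dict: "time": time; "q": joint angles; "qd": joint speeds; "joint_efforts": joint torques, N m; "tcp_pos": TCP position; "tool_rot": TCP orientation; "wrist_force": force on the tool from outside, world axes, zero at the start; "ft_torque": the same for the moment, N m; "width": finger opening in m; "gripper_force": force on a finger pad.
Only numpy, scipy, OpenCV 4.12 (cv2) and the standard library are available. Lean on these libraries where they do the work, as an engineer would, in place of code of your own. Each camera call takes 0.05 s, during which the arm holds its last target. There are 200 camera calls.

### The job

On the small turret test jig on the worktop, pull up the index plunger on the rim of the turret, turn the turret a quarter turn the right way round so that the black sensor head (not the low metal dummy block) comes under the raised probe arm, and let the plunger drop fully home in its hole there. Then bring the spring-loaded probe arm by its grip rod down on its stop and finish while still holding it there against its spring with the gripper, so that the reading can be taken. Keep both units seated in their nests and leave the things lying round the jig alone.

Things in the scene. Friction and masses are not known exactly. Their poses are not given: they have to be found in the camera images.
- jig: fixed base of the test jig: dark steel disc 224 mm across, 16 mm high, with a square tongue at its back. Origin on the table under the turret's vertical axis; z up, +x to the probe arm's pivot (the jig's back), +y its left. It is fixed. Three index holes in the disc's top at (x, y) mm: front (-89, -32), left (-32, +89), right (+32, -89).
- turret (a joint): angle of the bare aluminium turret (radius 74 mm, top at 28 mm) about the jig's z, positive counterclockwise from above, range -1.75 to 1.75. 0 at the start, plunger in the front hole. At -1.571 the plunger is at the left hole and the left (+y) nest under the probe arm; at +1.571 at the right hole, right nest under the arm. Turns easily (0.05 N m); with the plunger in a hole it is locked, 1.2 mm play.
- plunger (a joint): height of the sprung plunger over home, m: 0 fully home, 0.010 pulled right up. Its 8 mm round-ended pin is 6 mm deep in a hole: above 0.006 it is clear; let down between holes it rides on the ring at 0.006. The spring pushes down with 5 N (home) to 9 N (up), and with the knob let go draws the pin into a hole that is within 2 mm of it.
- knob_centre (a point): centre of the plunger's round black knob, 22 mm thick (24 at the top), 27 mm tall, on the turret's lug 95 mm from the axis; it travels round with the turret. 55 mm above the table when home; 27 mm below it is the lug's top (a 19 mm bush between); the nests' 38 mm high walls begin about 25 mm inward of the knob. The knob spins freely on its pin, so the gripper need not turn with the turret.
- probe_arm (a joint): winding angle of the probe arm, rad: 0 at rest (raised 70 degrees over level), 1.222 on its stop (level, pointing to the jig's front). Hinge along the jig's y, at jig x = +0.127, 90 mm above the table. A torsion spring raises it: 2.5 N felt at the rod at rest, 6 N on the stop; it flies back when let go.
- rod_centre (a point): middle of the steel grip rod at the probe arm's free end: 12 mm thick, along the jig's y, 150 mm from the hinge, free over 58 mm between the two side plates (16 mm high; next cross piece 47 mm from the rod). At rest 231 mm above the table at jig x = +0.076; on the stop 90 mm above the table at jig x = -0.023.
- head_centre (a point): centre of the black moulded sensor head to be tested, a box 91 x 42 x 39 mm standing loose in one of the turret's two nests; at the start its centre is 36 mm to the left or right (jig y) of the turret's axis, 48 mm above the table, its length along the jig's x.
- dummy_centre (a point): centre of the bare aluminium dummy block, 89 x 42 mm and 21 mm high, loose in the other nest, 36 mm from the axis on the other side.
- test_place (a point): fixed point of the jig: where the centre of the sensor head is when its nest stands under the probe arm, 36 mm behind the turret's axis (jig +x) and 48 mm above the table.
- meter: bystander: hand multimeter 150 x 74 x 44 mm lying to the right of the jig; origin under its centre.
- driver: bystander: screwdriver 155 mm long lying to the right of the jig; origin under its middle.
- roll: bystander: small roll of black tape, 62 mm across, 19 mm high, left of the jig, before the notebook; origin under its centre.
- tee: bystander: metal coaxial tee piece, 45 mm, to the right of the jig; origin under its centre.

How it is judged:
By the outcome, as a careful person would: the job done as asked, in the order asked, and still so for the second after the job is handed in, while the arm keeps its last pose, push and grip.
It also fails if it takes over 51 s, if anything falls off the work surface, if the arm or the gripper's body presses on something with over 40 N, if the wrist force passes 120 N, or if a joint passes its speed limit or range.

## Working session

There is one attempt and no reset: what is moved stays moved. The work goes in short steps, Python scripts to look and compute and a tool call to move; the robot and the scene stay as the last step left them, time stands still between calls to the robot, and variables do not carry over. Pictures are saved under pics/ and viewed, at most 10 in all, crops included, and the job is handed in when it is done.

Besides the shell and the picture viewer there is one more tool, called after ">>>" by a JSON object that holds its "api" and its "payload". step_arm: Moves the arm, as the interface text tells. Its arguments: {"type":"object","properties":{"moves":{"type":"string"},"fingers":{"type":"number"},"grip_force":{"type":"number"}},"required":["moves"]}

```bash
mkdir -p pics
python3 - <<'E'
from rig import bot,viewer
import cv2
for n in("top","side"):
    im=viewer.snapshot(n); cv2.imwrite(f"pics/{n}0.png",im[:,:,::-1])
    print(n,viewer.get_calibration(n))
print(bot.get_state(),bot.tips_ahead)
E
```

```text
top {'vertical_fov': 48.53621820046054, 'cx': 316.4794581801086, 'cy': 237.46736741122223, 'D': array([-0.10586087,  0.        ,  0.        ,  0.        ,  0.        ]), 'world_to_cam': array([[-2.92040370e-02, -9.99560528e-01, -5.08672020e-03,
        -3.27162692e-01],
       [ 9.89124564e-01, -2.96322678e-02,  1.44064312e-01,
        -5.18892674e-01],
       [-1.44151731e-01, -8.24140393e-04,  9.89555253e-01,
        -1.05977714e+00],
       [ 0.00000000e+00,  0.00000000e+00,  0.00000000e+00,
         1.00000000e+00]])}
side {'vertical_fov': 43.894343525249326, 'cx': 319.0538888657733, 'cy': 241.79423260288706, 'D': array([-0.05874393,  0.        ,  0.        ,  0.        ,  0.        ]), 'world_to_cam': array([[ 0.9077165 , -0.4192299 ,  0.01723513, -0.58813341],
       [ 0.25078174,  0.57500866,  0.77876413, -0.03889488],
       [-0.33639155, -0.70257479,  0.62708005, -1.44754642],
       [ 0.        ,  0.        ,  0.        ,  1.        ]])}
{'time': 0.1, 'q': array([ 1.10839299,  0.43515572,  0.02494466,  1.57398419, -0.01158521,
        1.13400622, -0.07509565]), 'qd': array([-1.29246397e-04, -1.29052461e-03,  7.33085629e-05, -1.69294686e-03,
        9.67333015e-04,  8.05118375e-04, -1.31718329e-03]), 'joint_efforts': array([ 2.72157209e-03, -6.71752095e+01,  1.02781065e+00, -3.16904676e+01,
        1.56696572e-02,  7.23188423e-03,  5.04727097e-05]), 'tcp_pos': array([ 0.21990706, -0.58466843,  0.30321102]), 'tool_rot': array([ 9.83863940e-01,  1.78916884e-01, -1.89261096e-04, -6.78522483e-04]), 'wrist_force': array([ 0.02821923,  0.52380137, -1.0739253 ]), 'ft_torque': array([-0.0048135 ,  0.00866204,  0.02289874]), 'gripper_force': 0.0, 'width': 0.08566265932530281} 0.0726
```

View pics/top0.png

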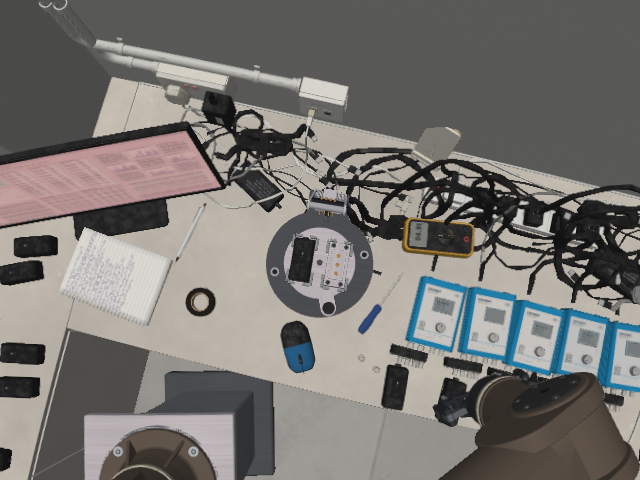

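View pics/side0.png

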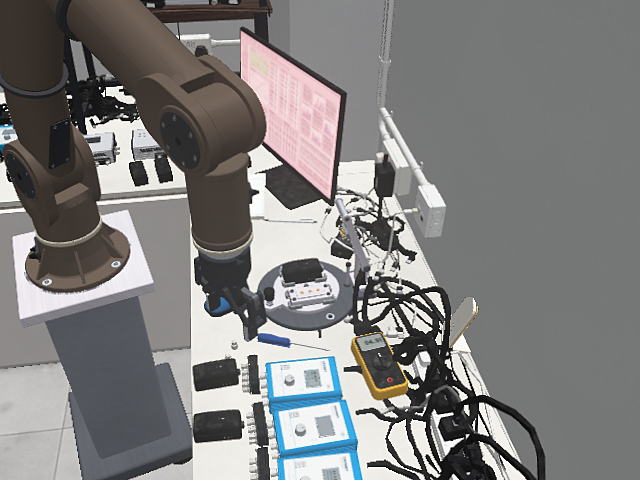

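The top view shows the jig disc centred near (319,262). The black head is on the left at (301,258), the metal dummy on the right at (338,265), the knob at (328,308) and the rod end near (327,200). The side view agrees: the head is on the far (left) side. So the turret must turn to -1.571, which takes the plunger to the left hole.

```bash
cat > h.py <<'E'
import numpy as np,cv2
from rig import bot,viewer
def K(c):
    f=240/np.tan(np.radians(c["vertical_fov"]/2)); return np.array([[f,0,c["cx"]],[0,f,c["cy"]],[0,0,1]])
def ray(n,uv):
    c=viewer.get_calibration(n); T=c["world_to_cam"]
    p=cv2.undistortPoints(np.array([[uv]],float),K(c),c["D"])[0,0]
    d=T[:3,:3].T@np.array([p[0],-p[1],-1]); return -T[:3,:3].T@T[:3,3],d
def onz(n,uv,z):
    o,d=ray(n,uv); return o+d*(z-o[2])/d[2]
def proj(n,P):
    c=viewer.get_calibration(n);T=c["world_to_cam"];q=T[:3,:3]@np.asarray(P,float)+T[:3,3]
    return cv2.projectPoints(np.array([[q[0],-q[1],-q[2]]]),np.zeros(3),np.zeros(3),K(c),c["D"])[0][0,0]
def two(a,b):
    (o,d),(p,e)=ray("top",a),ray("side",b)
    s=np.linalg.lstsq(np.c_[d,-e],p-o,rcond=None)[0]; A=o+d*s[0];B=p+e*s[1]; return (A+B)/2,np.linalg.norm(A-B)
E
python3 - <<'E'
import cv2,numpy as np
a=cv2.imread("pics/top0.png")[180:330,250:400]; b=cv2.imread("pics/side0.png")[190:340,240:390]
cv2.imwrite("pics/c0.png",np.hstack([cv2.resize(x,(400,400),interpolation=cv2.INTER_CUBIC)[:, :400] for x in(a,b)]))
E
```

```text
(no output)
```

View pics/c0.png

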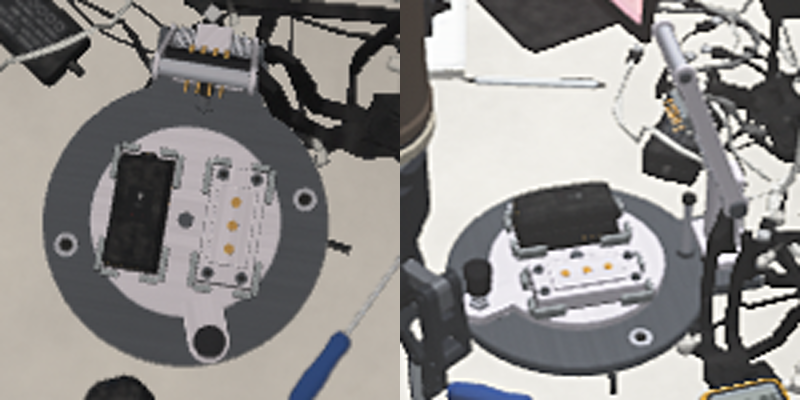

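The crop shows the left hole at (274,271), the right hole at (364,255), the knob top at (328,308) and the turret centre at (320,262), all in full-image pixels. The rod bar runs from about (310,207) to (347,213), and in the side view its end is at about (343,201).

Run:
```python
from h import *
im=cv2.imread("pics/top0.png"); hsv=cv2.cvtColor(im,cv2.COLOR_BGR2HSV)
def cen(u,v,r,m):
    s=m[v-r:v+r+1,u-r:u+r+1]; y,x=np.nonzero(s); return (u-r+x.mean(),v-r+y.mean()),len(x)
br=hsv[...,2]>140
L=cen(274,271,6,br);R=cen(364,255,6,br);k=cen(328,308,9,hsv[...,2]<60)
print(L,R,k)
l=onz("top",L[0],.016);r=onz("top",R[0],.016);print(l,r)
c=(l+r)/2; v=l-r; yaw=np.arctan2(v[1],v[0])-np.arctan2(178,-64); print("centre",c,"yaw",yaw,np.linalg.norm(v), onz("top",(319.7,262.1),.028))
Rz=lambda a:np.array([[np.cos(a),-np.sin(a)],[np.sin(a),np.cos(a)]])
W=lambda x,y,z:np.r_[c[:2]+Rz(yaw)@[x,y],z]
print("knob meas",onz("top",k[0],.0685),"pred",W(-.089,-.032,.055))
for n,p in dict(left=(-.032,.089,.055),rod0=(.076,0,.231),rod1=(-.023,0,.09),hinge=(.127,0,.09)).items(): print(n,W(*p),proj("top",W(*p)),proj("side",W(*p)))
for y in(.029,-.029):print(proj("top",W(.076,y,.231)),proj("side",W(.076,y,.231)))
from scipy.spatial.transform import Rotation as Ro
print(Ro.from_quat(bot.get_state()["tool_rot"]).as_matrix().round(3))
```

```text
((np.float64(274.35714285714283), np.float64(271.2857142857143)), 28) ((np.float64(363.67857142857144), np.float64(254.42857142857142)), 28) ((np.float64(328.06060606060606), np.float64(307.52525252525254)), 99)
[ 0.4434811  -0.25256329  0.016     ] [ 0.47324054 -0.43992859  0.016     ]
centre [ 0.45836082 -0.34624594  0.016     ] yaw -0.18764228457062893 0.1897139477602446 [ 0.45873513 -0.34749852  0.028     ]
knob meas [ 0.3645997  -0.36107892  0.0685    ] pred [ 0.36495368 -0.3610819   0.055     ]
left [ 0.44352486 -0.2528388   0.055     ] [272.8748267  269.68588883] [285.25394836 254.79047145]
rod0 [ 0.53302677 -0.36042322  0.231     ] [326.07028055 206.81049326] [343.66332895 209.12079911]
rod1 [ 0.43576454 -0.34195545  0.09      ] [317.2306108 270.8222209] [297.17315163 267.56612064]
hinge [ 0.58313156 -0.36993691  0.09      ] [329.15402843 196.18834992] [362.93296849 257.62096144]
[309.28985725 204.19963351] [339.88334287 201.24808962]
[342.87631404 209.43229177] [347.57986997 217.28015626]
[[ 0.936  0.352 -0.001]
 [ 0.352 -0.936  0.001]
 [-0.    -0.001 -1.   ]]
```

Two checks agree to within 1 mm: the knob and turret-centre measurements match the jig pose I got from the holes. Now I move above the knob with the fingers closing tangentially.

>>> {"api": "step_arm", "payload": {"moves": "18 28 -10 0 0 -0.02; 18 28 -10 0 0 -0.02; 18 28 -10 0 0 -0.03; 18 28 -10 0 0 -0.03; 18 28 -10 0 0 -0.03; 18 28 -10 0 0 -0.03; 18 28 -10 0 0 -0.02; 19 28 -13 0 0 -0.015; 0 0 0 0 0 0; 0 0 0 0 0 0", "fingers": 1, "grip_force": 40}}

```text
time: 1.35
tcp_pos: [0.3647, -0.3614, 0.2209]
tool_rot: [0.997, 0.082, -0.0, 0.0]
wrist_force: [-0.6, -0.1, 1.1]
width: 0.0857
gripper_force: 0.0
```

>>> {"api": "step_arm", "payload": {"moves": "0 0 -25 0 0 0; 0 0 -25 0 0 0; 0 0 -25 0 0 0; 0 0 -20 0 0 0; 0 0 -14 0 0 0; 0 0 0 0 0 0; 0 0 0 0 0 0"}}

```text
time: 2.22
tcp_pos: [0.3652, -0.3615, 0.1125]
tool_rot: [0.997, 0.082, 0.0, 0.0]
wrist_force: [0.1, 0.0, 0.3]
width: 0.0858
gripper_force: 0.0
```

Run:
```python
from h import *
print(bot.get_state()["wrist_force"],proj("side",(.365,-.361,.055)),proj("top",(.365,-.361,.0685)))
a=viewer.snapshot("top")[220:370,240:390,::-1]; b=viewer.snapshot("side")[190:340,200:350,::-1]
cv2.imwrite("pics/c1.png",np.hstack([cv2.resize(x,(400,400),interpolation=cv2.INTER_CUBIC) for x in(a,b)]))
```

```text
[0.13231536 0.00474302 0.30585053] [270.54068158 293.82486438] [328.01401023 307.32189735]
```

View pics/c1.png

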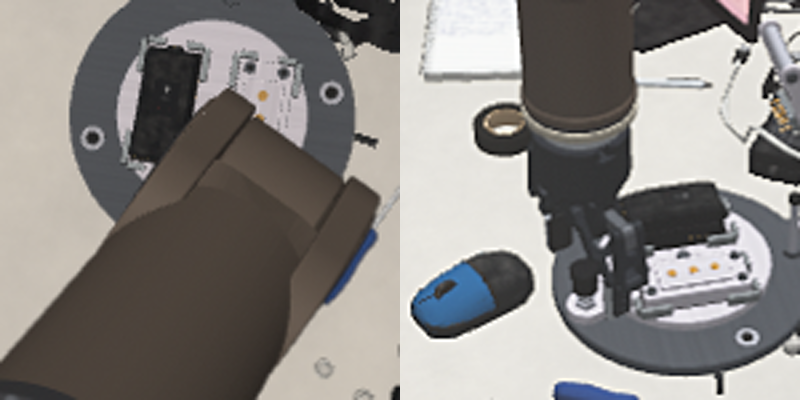

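The side view shows the knob at about (269,292), between the open fingers and on its projected spot (270.5,294), with no contact. I close on it, then lift.

>>> {"api": "step_arm", "payload": {"moves": "0 0 0 0 0 0; 0 0 0 0 0 0; 0 0 0 0 0 0; 0 0 0 0 0 0; 0 0 0 0 0 0; 0 0 0 0 0 0", "fingers": 0, "grip_force": 45}}

```text
time: 3.08
tcp_pos: [0.3651, -0.3611, 0.1121]
tool_rot: [0.997, 0.082, 0.0, 0.0]
wrist_force: [-1.8, -0.1, 5.2]
width: 0.0199
gripper_force: 43.9
```

>>> {"api": "step_arm", "payload": {"moves": "0 0 3 0 0 0; 0 0 3 0 0 0; 0 0 3 0 0 0; 0 0 0 0 0 0; 0 0 0 0 0 0"}}

```text
time: 3.7
tcp_pos: [0.365, -0.3607, 0.1207]
tool_rot: [0.997, 0.082, -0.0, -0.0]
wrist_force: [1.2, 0.3, -8.9]
width: 0.0203
gripper_force: 44.2
```

Run:
```python
import numpy as np
c=np.array([.45836,-.34625]);f=np.array([.36495,-.36108])-c
t=-np.linspace(0,np.pi/2,17);P=np.c_[np.cos(t)*f[0]-np.sin(t)*f[1],np.sin(t)*f[0]+np.cos(t)*f[1]]*1000
P=P.round(1); print("; ".join(f"{a:.1f} {b:.1f} 0 0 0 -0.087" for a,b in np.diff(P,axis=0)))
```

```text
-1.0 9.2 0 0 0 -0.087; -0.1 9.3 0 0 0 -0.087; 0.8 9.2 0 0 0 -0.087; 1.7 9.1 0 0 0 -0.087; 2.6 9.0 0 0 0 -0.087; 3.5 8.6 0 0 0 -0.087; 4.3 8.2 0 0 0 -0.087; 5.1 7.8 0 0 0 -0.087; 5.8 7.2 0 0 0 -0.087; 6.5 6.6 0 0 0 -0.087; 7.1 6.0 0 0 0 -0.087; 7.7 5.2 0 0 0 -0.087; 8.1 4.5 0 0 0 -0.087; 8.5 3.6 0 0 0 -0.087; 8.9 2.8 0 0 0 -0.087; 9.1 1.9 0 0 0 -0.087
```

>>> {"api": "step_arm", "payload": {"moves": "-1.0 9.2 0 0 0 -0.087; -0.1 9.3 0 0 0 -0.087; 0.8 9.2 0 0 0 -0.087; 1.7 9.1 0 0 0 -0.087; 2.6 9.0 0 0 0 -0.087; 3.5 8.6 0 0 0 -0.087; 4.3 8.2 0 0 0 -0.087; 5.1 7.8 0 0 0 -0.087"}}

```text
time: 4.7
tcp_pos: [0.3819, -0.2908, 0.1209]
tool_rot: [0.964, -0.264, 0.0, 0.0]
wrist_force: [1.4, -2.0, -8.9]
width: 0.0204
gripper_force: 44.2
```

>>> {"api": "step_arm", "payload": {"moves": "5.8 7.2 0 0 0 -0.087; 6.5 6.6 0 0 0 -0.087; 7.1 6.0 0 0 0 -0.087; 7.7 5.2 0 0 0 -0.087; 8.1 4.5 0 0 0 -0.087; 8.5 3.6 0 0 0 -0.087; 8.9 2.8 0 0 0 -0.087; 9.1 1.9 0 0 0 -0.087; 0 0 0 0 0 0; 0 0 0 0 0 0"}}

```text
time: 5.95
tcp_pos: [0.4436, -0.2539, 0.121]
tool_rot: [0.818, -0.576, 0.001, 0.001]
wrist_force: [1.4, -5.4, -8.9]
width: 0.0202
gripper_force: 44.4
```

>>> {"api": "step_arm", "payload": {"moves": "0 0 -2 0 0 0; 0 0 -1.5 0 0 0; 0 0 -1.5 0 0 0; 0 0 0 0 0 0; 0 0 0 0 0 0"}}

```text
time: 6.58
tcp_pos: [0.4435, -0.254, 0.1162]
tool_rot: [0.817, -0.576, 0.001, 0.0]
wrist_force: [-0.4, -5.6, -6.7]
width: 0.02
gripper_force: 44.5
```

The downward pull has eased to 6.7 N about 4 mm above home, so the pin is entering the hole. I lower it the rest of the way and let go.

>>> {"api": "step_arm", "payload": {"moves": "0 0 -2 0 0 0; 0 0 -2 0 0 0; 0 0 0 0 0 0; 0 0 0 0 0 0"}}

```text
time: 7.08
tcp_pos: [0.4436, -0.2539, 0.1123]
tool_rot: [0.817, -0.576, 0.001, 0.0]
wrist_force: [0.5, -4.6, -4.7]
width: 0.02
gripper_force: 45.0
```

>>> {"api": "step_arm", "payload": {"moves": "0 0 0 0 0 0; 0 0 0 0 0 0; 0 0 0 0 0 0; 0 0 0 0 0 0", "fingers": 0.7}}

```text
time: 7.58
tcp_pos: [0.4437, -0.2526, 0.112]
tool_rot: [0.818, -0.576, -0.0, -0.0]
wrist_force: [0.4, -0.7, -0.1]
width: 0.0597
gripper_force: 0.0
```

>>> {"api": "step_arm", "payload": {"moves": "0 0 15 0 0 0; 0 0 25 0 0 0; 0 0 35 0 0 0; 0 0 40 0 0 0; 0 0 40 0 0 0; 0 0 40 0 0 0; 0 0 35 0 0 0; 0 0 0 0 0 0"}}

```text
time: 8.57
tcp_pos: [0.4442, -0.2536, 0.3454]
tool_rot: [0.817, -0.576, 0.003, -0.001]
wrist_force: [0.3, 0.5, -0.6]
width: 0.0599
gripper_force: 0.0
```

Run:
```python
from h import *
print(proj("side",(.4435,-.2528,.055)),proj("side",(.4435,-.2528,.061)),proj("side",(.4584,-.3462,.028)))
a=viewer.snapshot("top")[180:330,240:390,::-1]; b=viewer.snapshot("side")[190:310,240:360,::-1]
cv2.imwrite("pics/c2.png",np.hstack([cv2.resize(x,(400,400),interpolation=cv2.INTER_CUBIC) for x in(a,b)]))
```

```text
[285.23771658 254.78337828] [285.18992243 252.80389918] [307.32504216 286.72685975]
```

View pics/c2.png

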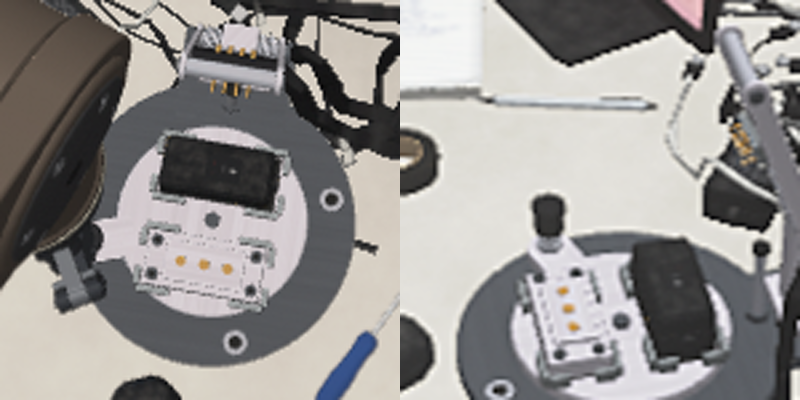

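Top view: the black head is at about (323,245), square under the probe arm, and the dummy is in front, with both in their nests. Side view: the knob is at (284.5,254.6), against a predicted home position of (285.2,254.8), so it is fully down. Next I go to the rod, turning the fingers across it.

>>> {"api": "step_arm", "payload": {"moves": "5.6 -6.7 0.5 0 0 0.163; 5.6 -6.7 0 0 0 0.163; 5.6 -6.7 0 0 0 0.163; 5.6 -6.7 0 0 0 0.163; 5.6 -6.7 0 0 0 0.163; 5.6 -6.7 0 0 0 0.163; 5.6 -6.7 0 0 0 0.163; 5.6 -6.7 0 0 0 0.163; 5.6 -6.7 0 0 0 0.163; 5.6 -6.7 0 0 0 0.163; 5.6 -6.7 0 0 0 0.163; 5.6 -6.7 0 0 0 0.163; 5.6 -6.7 0 0 0 0.163; 5.6 -6.7 0 0 0 0.163; 5.6 -6.7 0 0 0 0.163; 5.6 -6.7 0 0 0 0.163; 0 0 0 0 0 0; 0 0 0 0 0 0", "fingers": 0.7}}

```text
time: 10.92
tcp_pos: [0.5328, -0.3597, 0.3416]
tool_rot: [0.772, 0.635, -0.0, -0.001]
wrist_force: [-0.2, 0.1, 0.2]
width: 0.0597
gripper_force: 0.0
```

Run:
```python
from h import *
s=bot.get_state();print(s["q"].round(2),s["tcp_pos"],s["tool_rot"],proj("side",(.533,-.3604,.231)))
b=viewer.snapshot("side")[130:280,260:410,::-1]
cv2.imwrite("pics/c3.png",cv2.resize(b,(450,450),interpolation=cv2.INTER_CUBIC))
```

```text
[ 0.49  0.44  0.02  1.47 -0.01  1.23  0.33] [ 0.53277516 -0.35968357  0.34159901] [ 7.72190021e-01  6.35391146e-01 -2.37669456e-04 -7.78903083e-04] [343.64669233 209.11777477]
```

View pics/c3.png

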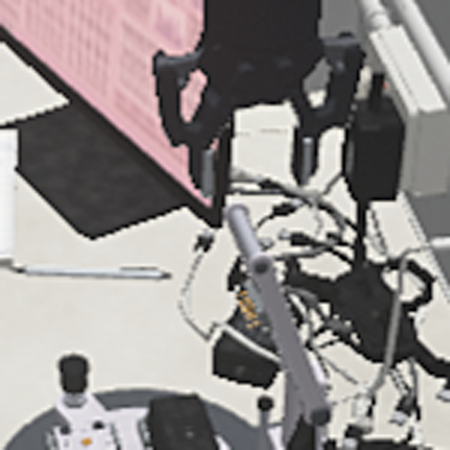

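The fingers straddle the rod from above, and the rod's middle at (343.3,209.3) matches its prediction of (343.6,209.1). I descend and grip lightly, so the rod can turn in the pads.

>>> {"api": "step_arm", "payload": {"moves": "0 0 -18 0 0 0; 0 0 -18 0 0 0; 0 0 -14 0 0 0; 0 0 -6 0 0 0; 0 0 0 0 0 0; 0 0 0 0 0 0"}}

```text
time: 11.72
tcp_pos: [0.5335, -0.3602, 0.2871]
tool_rot: [0.771, 0.637, 0.0, 0.001]
wrist_force: [0.6, -0.4, -0.1]
width: 0.0596
gripper_force: 0.0
```

>>> {"api": "step_arm", "payload": {"moves": "0 0 0 0 0 0; 0 0 0 0 0 0; 0 0 0 0 0 0; 0 0 0 0 0 0; 0 0 0 0 0 0; 0 0 0 0 0 0", "fingers": 0, "grip_force": 25}}

```text
time: 12.48
tcp_pos: [0.5317, -0.3598, 0.2866]
tool_rot: [0.771, 0.637, -0.001, -0.001]
wrist_force: [-7.3, 3.0, 6.7]
width: 0.0109
gripper_force: 24.8
```

Run:
```python
import numpy as np
from rig import bot
s=bot.get_state();print(s["tcp_pos"],s["wrist_force"])
h=np.array([.58313,-.36994]);ux=np.array([np.cos(-.1876),np.sin(-.1876)])
a=np.radians(np.linspace(70,0,21));P=np.c_[-.15*np.cos(a)[:,None]*ux,.15*np.sin(a)]*1000
print((P[0]/1000)+np.r_[h,.09])
P=P.round(1);print("; ".join("%.1f %.1f %.1f 0 0 0"%tuple(d) for d in np.diff(P,axis=0)))
```

```text
[ 0.53165689 -0.35981892  0.28662967] [-7.28357309  2.99951858  6.68645696]
[ 0.53272711 -0.36037191  0.23095389]
-8.4 1.6 -3.4 0 0 0; -8.1 1.5 -3.9 0 0 0; -7.9 1.5 -4.5 0 0 0; -7.6 1.4 -4.8 0 0 0; -7.3 1.4 -5.4 0 0 0; -7.0 1.4 -5.8 0 0 0; -6.6 1.2 -6.2 0 0 0; -6.2 1.2 -6.6 0 0 0; -5.8 1.1 -7.0 0 0 0; -5.4 1.0 -7.4 0 0 0; -5.0 1.0 -7.6 0 0 0; -4.4 0.8 -8.0 0 0 0; -4.0 0.8 -8.2 0 0 0; -3.5 0.6 -8.4 0 0 0; -2.9 0.6 -8.7 0 0 0; -2.5 0.4 -8.8 0 0 0; -1.9 0.4 -9.0 0 0 0; -1.4 0.3 -9.0 0 0 0; -0.8 0.1 -9.1 0 0 0; -0.3 0.1 -9.2 0 0 0
```

>>> {"api": "step_arm", "payload": {"moves": "-8.4 1.6 -3.4 0 0 0; -8.1 1.5 -3.9 0 0 0; -7.9 1.5 -4.5 0 0 0; -7.6 1.4 -4.8 0 0 0; -7.3 1.4 -5.4 0 0 0; -7.0 1.4 -5.8 0 0 0; -6.6 1.2 -6.2 0 0 0"}}

```text
time: 13.35
tcp_pos: [0.4813, -0.35, 0.2536]
tool_rot: [0.771, 0.637, 0.001, 0.001]
wrist_force: [2.6, 0.5, 4.5]
width: 0.0106
gripper_force: 25.8
```

>>> {"api": "step_arm", "payload": {"moves": "-6.2 1.2 -6.6 0 0 0; -5.8 1.1 -7.0 0 0 0; -5.4 1.0 -7.4 0 0 0; -5.0 1.0 -7.6 0 0 0; -4.4 0.8 -8.0 0 0 0; -4.0 0.8 -8.2 0 0 0; -3.5 0.6 -8.4 0 0 0; -2.9 0.6 -8.7 0 0 0; -2.5 0.4 -8.8 0 0 0"}}

```text
time: 14.48
tcp_pos: [0.4401, -0.3422, 0.182]
tool_rot: [0.771, 0.637, -0.0, -0.0]
wrist_force: [-3.7, 3.4, 7.8]
width: 0.0109
gripper_force: 27.7
```

>>> {"api": "step_arm", "payload": {"moves": "-1.9 0.4 -9.0 0 0 0; -1.4 0.3 -9.0 0 0 0; -0.8 0.1 -9.1 0 0 0; -0.3 0.1 -7.2 0 0 0; 0 0 0 0 0 0; 0 0 0 0 0 0", "grip_force": 40}}

```text
time: 15.22
tcp_pos: [0.4346, -0.3411, 0.1473]
tool_rot: [0.771, 0.637, -0.001, -0.002]
wrist_force: [-7.1, 3.4, 6.4]
width: 0.0106
gripper_force: 39.9
```

>>> {"api": "step_arm", "payload": {"moves": "0 0 -1 0 0 0; 0 0 -1 0 0 0; 0 0 0 0 0 0; 0 0 0 0 0 0"}}

```text
time: 15.72
tcp_pos: [0.4346, -0.3411, 0.1454]
tool_rot: [0.771, 0.637, -0.001, -0.001]
wrist_force: [-7.5, 3.5, 6.4]
width: 0.0107
gripper_force: 39.9
```

>>> {"api": "step_arm", "payload": {"moves": "0 0 -1 0 0 0; 0 0 -1 0 0 0; 0 0 0 0 0 0; 0 0 0 0 0 0"}}

```text
time: 16.23
tcp_pos: [0.4345, -0.3411, 0.1434]
tool_rot: [0.771, 0.637, -0.001, -0.002]
wrist_force: [-7.6, 2.6, 7.9]
width: 0.0107
gripper_force: 39.9
```

Force is beginning to rise, so I press on a little.

>>> {"api": "step_arm", "payload": {"moves": "0 0 -1 0 0 0; 0 0 -0.5 0 0 0; 0 0 0 0 0 0; 0 0 0 0 0 0"}}

```text
time: 16.73
tcp_pos: [0.4345, -0.3411, 0.1418]
tool_rot: [0.771, 0.637, -0.001, -0.002]
wrist_force: [-6.9, 3.0, 7.1]
width: 0.0107
gripper_force: 40.1
```

Run:
```python
from h import *
s=bot.get_state();print(s["tcp_pos"],s["wrist_force"],s["ft_torque"])
for q in((.43576,-.34196,.09),(.58313,-.36994,.09),(.4435,-.2528,.055)): print(proj("side",q))
b=viewer.snapshot("side")[190:310,240:400,::-1]
cv2.imwrite("pics/c4.png",cv2.resize(b,(800,600),interpolation=cv2.INTER_CUBIC))
```

```text
[ 0.43445004 -0.34110725  0.14184236] [-6.87981351  3.00182464  7.0938172 ] [ 0.52005922  1.31365341 -0.00880118]
[297.17205546 267.56793735]
[362.93300276 257.62196496]
[285.23771658 254.78337828]
```

View pics/c4.png

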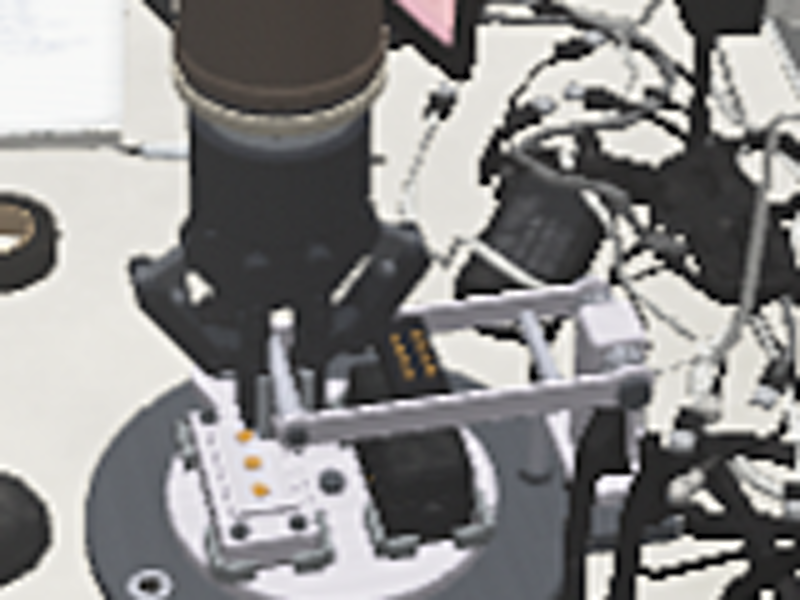

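The side view shows the arm almost level. The near rod end is at about (298.6,276) and the near hinge end at (366.4,268). I compare that with the predicted positions at several angles.

Run:
```python
from h import *
c=np.array([.45836,-.34625]);a=-.1876;R=np.array([[np.cos(a),-np.sin(a)],[np.sin(a),np.cos(a)]])
W=lambda x,y,z:np.r_[c+R@[x,y],z]
for y in(-.029,-.037,-.043):
  print(y,"hinge",proj("side",W(.127,y,.09)).round(1),[(d,proj("side",W(.127-.15*np.cos(np.radians(d)),y,.09+.15*np.sin(np.radians(d)))).round(1)) for d in(0,2,4,6)], "rest",proj("side",W(.076,y,.231)).round(1))
```

```text
-0.029 hinge [366.9 266. ] [(0, array([300.1, 276.3])), (2, array([300.1, 274.5])), (4, array([300.2, 272.6])), (6, array([300.4, 270.8]))] rest [347.6 217.3]
-0.037 hinge [368.  268.3] [(0, array([300.9, 278.7])), (2, array([300.9, 276.9])), (4, array([301.1, 275.1])), (6, array([301.3, 273.2]))] rest [348.7 219.6]
-0.043 hinge [368.8 270.1] [(0, array([301.5, 280.6])), (2, array([301.6, 278.8])), (4, array([301.7, 276.9])), (6, array([301.9, 275.1]))] rest [349.5 221.3]
```

The slope suggests about 2–3° still to go; the rod has rolled a little in the pads. I keep lowering until the stop shows up as a clear force rise.

>>> {"api": "step_arm", "payload": {"moves": "0 0 -1 0 0 0; 0 0 -1 0 0 0; 0 0 0 0 0 0; 0 0 0 0 0 0"}}

```text
time: 17.27
tcp_pos: [0.4344, -0.3412, 0.1399]
tool_rot: [0.771, 0.637, -0.001, -0.002]
wrist_force: [-6.8, 2.8, 7.3]
width: 0.0104
gripper_force: 40.1
```

>>> {"api": "step_arm", "payload": {"moves": "0 0 -1 0 0 0; 0 0 -1 0 0 0; 0 0 0 0 0 0; 0 0 0 0 0 0"}}

```text
time: 17.77
tcp_pos: [0.4345, -0.3411, 0.1384]
tool_rot: [0.771, 0.637, -0.001, -0.002]
wrist_force: [-9.5, 4.4, 12.1]
width: 0.0107
gripper_force: 40.6
```

>>> {"api": "step_arm", "payload": {"moves": "0 0 -1 0 0 0; 0 0 0 0 0 0; 0 0 0 0 0 0"}}

```text
time: 18.15
tcp_pos: [0.4344, -0.3411, 0.1378]
tool_rot: [0.771, 0.637, -0.001, -0.001]
wrist_force: [-10.2, 6.2, 17.4]
width: 0.0108
gripper_force: 41.3
```

Run:
```python
from h import *
s=bot.get_state();print(s["tcp_pos"],s["wrist_force"])
b=viewer.snapshot("side")[190:310,240:400,::-1]
cv2.imwrite("pics/c5.png",cv2.resize(b,(800,600),interpolation=cv2.INTER_CUBIC))
```

```text
[ 0.43444867 -0.34113171  0.13775941] [-10.1927105    6.19984416  17.42435139]
```

View pics/c5.png

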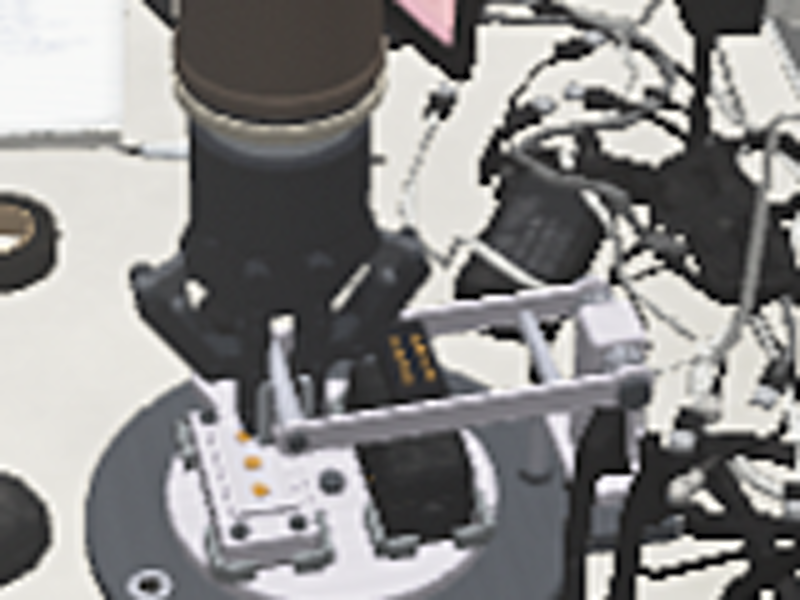

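The near rod end is now at (298.6,277.6), so the arm is level within pixel error. Force rises about 5 N per mm, so it is on its stop. The head and dummy still sit in their nests. I hold briefly to check that it is steady.

>>> {"api": "step_arm", "payload": {"moves": "0 0 -0.5 0 0 0; 0 0 0 0 0 0; 0 0 0 0 0 0; 0 0 0 0 0 0; 0 0 0 0 0 0; 0 0 0 0 0 0; 0 0 0 0 0 0; 0 0 0 0 0 0"}}

```text
time: 19.2
tcp_pos: [0.4344, -0.3412, 0.1375]
tool_rot: [0.771, 0.637, -0.001, -0.001]
wrist_force: [-11.4, 4.9, 20.8]
width: 0.0108
gripper_force: 41.6
```

```bash
python3 -c "
from rig import job
print(job.sign_off())"
```

```text
the job is handed in; nothing more can be done
None
```

I handed the job in at about 19 s: the turret is turned a quarter clockwise with the black head under the probe arm, the plunger is home in the left hole, and the gripper is holding the arm down on its stop with about 21 N upward at the wrist; sign-off returned no verdict.

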